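# Weigh the basket of apples on the hook scale

### The job

Hang the basket of apples by its handle on the hook of the column scale, lowering it gently until the scale carries it: do not let it drop or bounce. Wait until the hook has settled, then tip the separate read-out display up to about 60 degrees from flat (within about 7 degrees) so the weight can be read, and leave the basket hanging still with both apples in it. Do not disturb the mug or the tumbler.

Things in the scene. Friction and masses are not known exactly. Their poses are not given: they have to be found in the camera images.
- basket: Black open basket holding two apples, 90 (x) x 166 (y) x 70 mm high; origin at the centre of its underside. Thin straps (16 mm wide) at y = +-85 rise to a rigid wooden handle board: 16 mm thick in x, 166 long in y, 145 to 195 mm above the underside. The opening below it is 166 wide and reaches 66 mm down to the apples. Either side may face the scale. In all 5 to 6.5 N.
- basket_bar (a point): Middle of the lower face of the handle board, 145 mm above the basket's underside; axes as the basket. This face rests on the hook.
- apple_a: Apple, ball of 74 mm diameter lying loose in the basket's +y half; origin at its centre.
- apple_b: The same in the basket's -y half.
- scale: Fixed white column scale: foot 300 x 160 x 18 mm, column 60 x 70 mm and 301 mm high. Origin under the column's axis at counter level. The hook sticks out of the column's -x side (the scale's own -x); the foot reaches 240 mm to that side.
- hook_seat (a point): Middle of the hook's seat (top face), 145 mm from the column axis along the scale's -x, 240 mm up unloaded; axes as the scale; dips along. Steel strip 20 mm wide (y), 8 thick; flat from 18 mm tipward to 8 columnward, then sloping to 12 mm above it. Lip at the tip: 18 to 24 mm out, 16 above the seat. The hook must thread the opening under the board from the tip side; then lower the board onto it.
- hook (a joint): Dip of the sprung hook in m: 0 unloaded (against its upper stop), grows downward, at most 0.075. Spring 130 N/m after a preload of about 0.8 N, lightly damped: the loaded basket dips it about 30 to 46 mm, and it bobs for 2 s or so if disturbed.
- dock: Fixed foot of the separate read-out, 60 (x) x 130 (y) x 22 mm; origin at the centre of its underside.
- display_hinge (a point): Middle of the display's hinge line, which runs along the dock's y, 20 mm toward the dock's -x (the robot's side) from its origin and 35 mm above the counter; axes as the dock.
- display_edge (a point): Middle of the display's free edge, 105 mm from the hinge and beyond it as seen from the robot. The display is a flat black panel 105 mm long, 130 mm wide (y) and 10 mm thick; x of this point points from the hinge to the edge, z out of the screen.
- display (a joint): Angle of the display in rad: 0 flat (free edge toward the dock's +x), grows as the free edge rises toward the robot, at most 1.8. Stiff hinge (0.14 N m friction) that stays where it is left. Starts at 0.35 to 0.6; wanted about 1.05 (60 degrees). The panel overhangs its foot, so its edge can be pushed or lifted.
- mug: Bystander: white mug, 80 mm diameter, 95 mm high, origin under its centre.
- tumbler: Bystander: drinking glass, 76 mm diameter, 110 mm high, origin under its centre.
Things that resemble listed ones, but are neither listed nor needed, are in the scene too. Leave any purple look-alike of the apple_b alone.

How it is judged:
By the outcome, as a careful person would: the job done as asked, in the order asked, and still so for the second after the job is handed in, with the robot touching nothing.
It also fails if it takes over 72 s, if anything falls off the work surface, if the arm or the gripper's body presses on something with over 40 N, if the wrist force passes 120 N, or if a joint passes its speed limit or range.

### The arm

A 6-joint arm with a two-finger parallel gripper is mounted at the origin on the work surface. World frame = base frame: x ahead of the robot, y to its left, z up, the work surface at z = 0. Lengths are in mm, angles in rad, forces in N, time in s.
With the tool pointing down it reaches from about 350 to 975 mm from the base axis. Payload 7.1 kg.
Tool frame: the origin (TCP) lies midway between the tips of the shut fingers; the grasp point (between the pads) lies 19 mm behind it; z points along the fingers, y is the line along which they close (so a half turn about z gives the same grasp; the last joint's range is limited). The gripper opens to 88 mm and grips with 3 to 60 N. Pads are 20 mm wide; open, the fingers measure 115 mm over their backs; the gripper's body (75 mm by 178 mm) begins 61 mm behind the grasp point.
Start: joints at [1.082, 0.423, 1.63, -0, 1.089, -0.019], TCP at [282.91, 557.285, 222.675] pointing down, gripper open.
Joint ranges: [-3, 3], [-0.9, 2.11], [0.09, 2.58], [-1.31, 4.45], [0.11, 2.69], [-2.54, 2.54]. Speed limits (rad/s): [2.39, 2.39, 3.01, 3.14, 3.14, 3.14].

### API

Orientations are given as a rotation vector (axis times angle).
In Python, from station import * gives the robot as it stands.
- The arm moves only by the shell command python3 -m crank 'ROWS' [OPENING]. ROWS is JSON, a list of rows, each a list of 4 numbers: the shift along the world's x, y, z in units of 25 mm (1.0 is 25 mm), then the turn about the world's z in units of 5 degrees (1.0 is 5 degrees). A call has 1 to 5 rows; each row shifts and turns the commanded pose from where the row before left it; what a row does not reach is not made up. A row lasts 1/12 s, in which the tool goes at most 41.7 mm and 7.16 degrees, less where a joint would pass 70% of its speed; a pose out of reach is approached as far as the arm can. A call is refused whole if a number of a shift passes 1 or a number of a turn 1, either way. A call with a gripper value outside its range is refused whole. OPENING is the closure, from 0 (fully open) to 1 (shut), set as the call begins (- or left out, the last holds). The fingers move at their own pace and stop on an object; the grip force is fixed at half the most. Time passes only in rows, so rows that do not move let the fingers close. It gives the time, the measured TCP pose, the force, the opening and the grip force at its end, in the units of the state.
- read_state(): the state, without advancing time (a new reading comes with each control period).
- camera(name): name is "scene" or "top" or "wrist"; returns (picture, depth): 420x560x3 uint8, red, green, blue; 420x560 float32, mm along the optical axis (not along the pixel's ray), 0 where there is no reading.
- calibration(name): a dict with "fov_y" (degrees; the focal length in pixels is half the picture's height over the tangent of half this angle, whatever the lens; pixels are square), "cx", "cy" (the principal point, pixels), "pose" (4x4, takes a point from camera to world coordinates); the wrist camera has in their place "tool_from_camera" (4x4, takes a point from camera to tool coordinates, whose origin is the TCP and whose axes are the flange's). Camera axes: x right, y down, z forward; pixel columns grow to the right and rows downward; lengths in mm; the calibration is good to about 2 mm. A picture is of the moment at which its call begins: read the wrist's pose just before it. calibration takes no time and is no camera call.
- finish_job(): hands the job in; it is judged then, once.
Trained networks look in the newest picture that a camera, given by its name, has taken for a name from the list of things; names that differ only in an ending like _2 or _b are one class to them, and where a whole thing is asked for, a point or a joint stands for the part that bears it (a point fixed in the world has none). Each returns a list of dicts, best first, with "score" (0 to 1); they miss things now and then, are a little off and sometimes report something else, mostly with a low value. They report only what shows in the picture. A call takes as long as a camera call. They do not tell look-alikes from the thing itself.
- silhouettes(label, camera): "pixels" (420x560 bool, what is visible of it) and "box" ([centre column, centre row, width, height] in pixels, round what is visible of it).
The state is a dict: "t": time; "qpos": joint angles; "joint_vel": joint speeds; "joint_torque": joint torques, N m; "tcp_pos": TCP position; "tool_rot": TCP orientation; "force": force on the tool from outside, world axes, zero at the start; "wrist_torque": the same for the moment, N m; "width": finger opening in mm; "finger_force": force on a finger pad.
Only numpy, scipy, OpenCV 4.12 (cv2) and the standard library are available. Lean on these libraries where they do the work, as an engineer would, in place of code of your own. Each camera call takes 0.05 s, during which the arm holds its last target. There are 200 camera calls.

## Working session

There is one attempt and no reset: what is moved stays moved. The work goes in short steps, Python scripts to look and compute and a shell command to move; the robot and the scene stay as the last step left them, time stands still between calls to the robot, and variables do not carry over. Pictures are saved under pics/ and viewed, at most 10 in all, crops included, and the job is handed in when it is done.

```bash
mkdir -p pics; ls
cat > h.py <<'E'
from station import *
import numpy as np, cv2
from scipy.spatial.transform import Rotation as R
def pose(name):
    c=calibration(name)
    if name!="wrist": return c,np.array(c["pose"])
    s=read_state(); T=np.eye(4); T[:3,:3]=R.from_rotvec(s["tool_rot"]).as_matrix(); T[:3,3]=s["tcp_pos"]
    return c,T@np.array(c["tool_from_camera"])
def cloud(name):
    c,T=pose(name); im,d=camera(name); f=im.shape[0]/2/np.tan(np.radians(c["fov_y"])/2)
    v,u=np.mgrid[:im.shape[0],:im.shape[1]]
    P=np.stack([(u-c["cx"])/f*d,(v-c["cy"])/f*d,d],-1)@T[:3,:3].T+T[:3,3]
    P[d<=0]=np.nan
    return im,P
def save(im,fn): cv2.imwrite("pics/"+fn,im[...,::-1])
E
python3 - <<'E'
from h import *
print(read_state())
for n in("scene","top"):
    im,P=cloud(n); save(im,n+"0.png"); np.savez(n+"0.npz",im=im,P=P)
    c=calibration(n); print(n,c.keys(),c["fov_y"],np.round(c["pose"],2).tolist())
    for l in("basket","scale","hook","dock","display","mug","tumbler","apple_a"):
        for r in silhouettes(l,n)[:4]:
            q=P[r["pixels"]]; q=q[~np.isnan(q[:,0])]
            print(l,round(r["score"],2),np.round(r["box"]),np.round(np.median(q,0)),np.round(np.percentile(q,2,axis=0)),np.round(np.percentile(q,98,axis=0)) if len(q) else 0)
E
```

```text
pics
{'t': 0.0, 'qpos': array([ 1.08202932e+00,  4.23808297e-01,  1.63071986e+00,  1.96407733e-05,
        1.08854841e+00, -1.89910942e-02]), 'joint_vel': array([ 1.34623040e-03, -8.01471164e-04, -5.34814535e-04, -1.18789210e-04,
       -7.42473766e-04,  5.19516058e-05]), 'joint_torque': array([-1.81672414e-03, -5.44614923e+01, -2.73665214e+01,  6.42871158e-02,
        2.27114250e-02, -7.32288640e-05]), 'tcp_pos': array([282.63401817, 556.81690223, 221.9102674 ]), 'tool_rot': array([-7.31078582e-01, -3.05494289e+00,  2.24906761e-03]), 'force': array([-0.66125875, -0.29010956,  0.51404312]), 'wrist_torque': array([ 0.00065041, -0.00575432, -0.04505482]), 'finger_force': 0.0, 'width': 87.55113550641401}
scene dict_keys(['fov_y', 'cx', 'cy', 'pose']) 57.13342438992595 [[-0.57, 0.7, -0.43, 872.47], [0.82, 0.48, -0.31, 249.74], [-0.01, -0.53, -0.85, 836.55], [0.0, 0.0, 0.0, 1.0]]
basket 0.65 [204. 148.  73.  97.] [ 467. -259.   73.] [ 411. -369.    3.] [ 512. -195.  197.]
basket 0.54 [238. 200.  38.  54.] [608. -33. 252.] [ 551. -117.   20.] [661. -14. 257.]
scale 0.72 [238. 260. 126. 163
[... 1597 characters left out ...]
158.  24.  65.] [624. -33. 251.] [548. -54. 199.] [685.  -7. 271.]
display 0.96 [180. 228.  52.  49.] [470. 285.  71.] [418. 222.  40.] [520. 349.  97.]
mug 0.86 [373. 148.  39.  37.] [ 717. -264.   48.] [ 673. -299.    1.] [ 749. -202.   96.]
tumbler 0.81 [193. 143.  36.  35.] [718. 257.  68.] [673. 216.   3.] [742. 285. 111.]
apple_a 0.83 [397. 247.  28.  18.] [ 437. -315.   66.] [ 415. -354.   28.] [ 458. -289.   78.]
apple_a 0.69 [378. 292.  27.  25.] [ 313. -266.   63.] [ 280. -300.   39.] [ 346. -237.   74.]
apple_a 0.54 [373. 241.  28.  22.] [ 449. -241.   68.] [ 427. -275.   47.] [ 467. -214.   80.]
apple_a 0.27 [178. 232.  54.  52.] [462. 283.  66.] [410. 224.  18.] [518. 351.  97.]
```

```bash
python3 -m crank --help 2>&1 | head -20
```

```text
invalid input: not JSON, or not a number
```

Run:
```python
from h import *
im=cv2.imread("pics/scene0.png"); im2=cv2.imread("pics/top0.png")
cv2.imwrite("pics/both.png",np.hstack([cv2.resize(im[60:420,100:460],(400,400)),cv2.resize(im2[60:360,130:430],(400,400))]))
def fit(q,t):
    m=q.mean(0); w,v=np.linalg.eigh(np.cov((q-m).T)); r=cv2.minAreaRect(q.astype(np.float32)); print(t,len(q),"mean",m.round(1),"rect",np.round(r[0],1),np.round(r[1],1),round(r[2],1),"PCA",np.degrees(np.arctan2(v[1,1],v[0,1])).round(1))
for n in("scene","top"):
    P=np.load(n+"0.npz")["P"].reshape(-1,3); x,y,z=P.T
    def s(a,b,c,d,e,f): return P[(x>a)&(x<b)&(y>c)&(y<d)&(z>e)&(z<f)]
    print(n)
    fit(s(380,540,-400,-170,188,202)[:,:2],"board top")
    fit(s(620,780,-100,80,295,308)[:,:2],"column top")
    fit(s(450,800,-200,100,14,22)[:,:2],"foot top")
    h=s(500,720,-130,60,225,290); fit(h[:,:2],"hook")
    for a in range(530,700,10):
        g=h[(h[:,0]>=a)&(h[:,0]<a+10)]
        if len(g): print(a,len(g),g.mean(0).round(1),g[:,2].max().round(1))
    d=s(400,550,200,370,28,120); fit(d[:,:2],"disp")
    c=d.mean(0);w,v=np.linalg.eigh(np.cov((d-c).T)); print("disp n",v[:,0].round(3),np.sqrt(w).round(1),np.percentile(d,[1,99],axis=0).round())
```

```text
scene
board top 450 mean [ 459.9 -278. ] rect [ 457.9 -283.8] [179.3  17.5] 81.4 PCA 81.7
column top 1775 mean [716.4  -7.5] rect [715.   -9.9] [64.4 74.6] 12.9 PCA 103.0
foot top 5747 mean [622.6 -12.1] rect [605.8 -60.9] [355.3 214.7] 12.6 PCA -165.1
hook 960 mean [633.  -16.7] rect [638.5 -20.5] [186.6  39.9] 22.5 PCA -154.5
540 3 [549.  -36.5 243.1] 257.4
550 99 [555.  -43.4 248. ] 258.8
560 52 [565.2 -41.9 240.5] 244.5
570 54 [575.  -39.4 240.8] 242.9
580 39 [584.8 -36.2 242.9] 247.9
590 45 [595.1 -33.9 249.5] 254.1
600 59 [605.  -32.9 252.8] 255.9
610 58 [614.9 -30.3 252.7] 255.4
620 66 [624.9 -28.5 252.6] 255.6
630 61 [634.9 -26.2 252.5] 254.7
640 66 [644.9 -23.9 252.7] 255.0
650 68 [654.9 -22.  252.7] 255.5
660 16 [662.  -24.4 253.4] 255.5
670 4 [679.6  16.1 260.5] 283.2
680 56 [685.9  19.4 257.5] 287.5
690 69 [695.1  21.5 257.5] 286.9
disp 1887 mean [478.1 290.3] rect [470.4 289.9] [129.6  97.3] 72.2 PCA 73.1
disp n [-0.503  0.161  0.849] [ 2.  33.2 37.9] [[414. 221.  41.]
 [530. 359.  99.]]
top
board top 493 mean [ 455.1 -285.5] rect [ 455.6 -286. ] [176.3  16.2] 81.8 PCA 8
[... 232 characters left out ...]
PCA -166.0
540 25 [548.1 -45.6 248.2] 259.1
550 25 [554.3 -47.3 246.8] 259.0
560 39 [564.9 -44.8 240.2] 244.3
570 35 [574.8 -41.9 240.3] 244.0
580 44 [584.9 -39.6 243.3] 250.3
590 42 [595.  -37.9 249.3] 255.0
600 36 [605.1 -35.5 251.2] 255.4
610 36 [614.7 -33.5 251.8] 256.0
620 38 [624.9 -31.2 251.9] 255.5
630 33 [634.8 -28.5 252. ] 254.5
640 37 [645.1 -26.5 251.5] 254.6
650 33 [654.8 -25.  251.9] 255.0
660 38 [664.9 -22.  251.6] 254.7
670 162 [676.9  -7.8 258.9] 289.7
680 124 [684.9 -24.6 265.6] 289.6
690 24 [692.5 -36.2 255.2] 284.4
disp 1623 mean [469.2 285. ] rect [467.7 287.1] [131.   96.4] 72.4 PCA 71.9
disp n [-0.522  0.162  0.837] [ 2.2 31.8 38.3] [[410. 218.  38.]
 [525. 355.  98.]]
```

View pics/both.png

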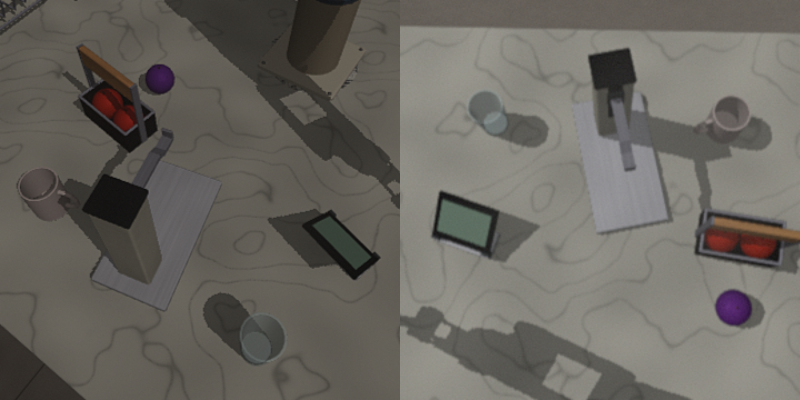

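The scene view (left half) shows the basket near panel pixel (115,105), with the purple decoy beside it. The scale with its hook toward the robot is near (140,230), and the display near (340,243). The top view agrees. The measured hook height (240), board length and column size match the given values. Next I move above the basket.

```bash
python3 -m crank '[[0.2,-0.96,0.5,-0.41],[0.2,-0.96,0.5,-0.41],[0.2,-0.96,0.5,-0.41],[0.2,-0.96,0.5,-0.41],[0.2,-0.96,0,-0.41]]' 0
python3 -m crank '[[0.2,-0.96,0,-0.41],[0.2,-0.96,0,-0.41],[0.2,-0.96,0,-0.41],[0.2,-0.96,0,-0.41],[0.2,-0.96,0,-0.41]]' >/dev/null
python3 -m crank '[[0.2,-0.96,0,-0.41],[0.2,-0.96,0,-0.41],[0.2,-0.96,0,-0.41],[0.2,-0.96,0,-0.41],[0.2,-0.96,0,-0.41]]'
python3 -m crank '[[0.2,-0.96,0,-0.41],[0.2,-0.96,0,-0.41],[0.2,-0.96,0,-0.41],[0.2,-0.96,0,-0.41],[0.2,-0.96,0,-0.41]]' >/dev/null
python3 -m crank '[[0.2,-0.96,0,-0.41],[0.2,-0.96,0,-0.41],[0.2,-0.96,0,-0.41],[0.2,-0.96,0,-0.41],[0.2,-0.96,0,-0.41]]' >/dev/null
python3 -m crank '[[0.2,-0.96,0,-0.41],[0.2,-0.96,0,-0.41],[0.2,-0.96,0,-0.41],[0.2,-0.96,0,-0.41],[0.2,-0.96,0,-0.41]]' >/dev/null
python3 -m crank '[[0.2,-0.96,0,-0.41],[0.2,-0.96,0,-0.41],[0.2,-0.96,0,-0.41],[0.2,-0.96,0,-0.41],[0.2,-0.96,0,-0.41]]' 
python3 -m crank '[[0,0,0,0],[0,0,0,0]]'
cat > bk.py <<'E'
from h import *
s=read_state(); Rm=R.from_rotvec(s["tool_rot"]).as_matrix(); print(s["t"],s["tcp_pos"].round(1),"yaw y",np.degrees(np.arctan2(Rm[1,1],Rm[0,1])).round(1),"zaxis",Rm[:,2].round(3),"F",s["force"].round(2),s["width"].round(1))
E
python3 - <<'E'
exec(open("bk.py").read())
im,P=cloud("wrist"); save(im,"w1.png")
q=P.reshape(-1,3); q=q[(abs(q[:,2]-195)<7)&(abs(q[:,0]-456)<70)&(abs(q[:,1]+285)<110)]
r=cv2.minAreaRect(q[:,:2].astype(np.float32)); print(len(q),q.mean(0),r)
E
```

```text
t: 1.32
tcp_pos: [308.8, 437.3, 275.1]
tool_rot: [1.003, 2.976, 0.006]
force: [0.5, 1.1, 0.1]
width: 87.8
finger_force: 0.0
t: 2.15
tcp_pos: [358.0, 196.2, 272.9]
tool_rot: [1.517, 2.751, 0.001]
force: [1.1, -0.4, 0.8]
width: 87.9
finger_force: 0.0
t: 3.82
tcp_pos: [458.0, -284.0, 272.8]
tool_rot: [2.385, 2.045, 0.0]
force: [0.1, 0.1, -0.3]
width: 88.1
finger_force: 0.0
t: 3.98
tcp_pos: [457.8, -283.5, 272.4]
tool_rot: [-2.384, -2.045, -0.0]
force: [-0.4, 0.0, 0.4]
width: 87.8
finger_force: 0.0Traceback (most recent call last):
  File "<stdin>", line 1, in <module>
  File "<string>", line 2, in <module>
AttributeError: 'float' object has no attribute 'round'
```

```bash
sed -i 's/s\["width"\].round(1)/round(float(s["width"]),1)/' bk.py
python3 - <<'E'
exec(open("bk.py").read())
im,P=cloud("wrist"); save(im,"w1.png")
q=P.reshape(-1,3); q=q[(abs(q[:,2]-195)<7)&(abs(q[:,0]-456)<70)&(abs(q[:,1]+285)<110)]
r=cv2.minAreaRect(q[:,:2].astype(np.float32)); print(len(q),q.mean(0),r)
E
```

```text
3.9833 [ 457.8 -283.5  272.4] yaw y -8.8 zaxis [-0.  0. -1.] F [-0.37  0.03  0.36] 87.8
4513 [ 458.99385296 -266.96830098  194.99343897] ((457.96710205078125, -272.6850280761719), (148.67623901367188, 16.00894546508789), 81.6317138671875)
```

View pics/w1.png

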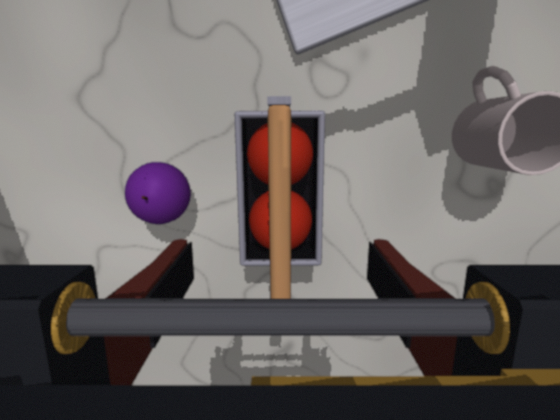

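The wrist view shows the board vertical at column 280, midway between the fingers, with both apples in place. Next I descend and grip.

```bash
python3 -m crank '[[-0.03,-0.03,-0.8,0.1],[-0.03,-0.03,-0.9,0],[0,0,-0.9,0],[0,0,-0.8,0],[0,0,-0.6,0]]' 
python3 -m crank '[[0,0,0,0],[0,0,0,0],[0,0,0,0],[0,0,0,0],[0,0,0,0]]' 1
python3 -m crank '[[0,0,0,0],[0,0,0,0],[0,0,0,0],[0,0,0,0],[0,0,0,0]]' 
python3 -m crank '[[0,0,0.1,0],[0,0,0.3,0],[0,0,0.4,0],[0,0,0.4,0],[0,0,0.3,0]]' 
python3 -m crank '[[0,0,0.1,0],[0,0,0,0],[0,0,0,0],[0,0,0,0],[0,0,0,0]]'; python3 bk.py
```

```text
t: 4.45
tcp_pos: [455.6, -282.5, 171.3]
tool_rot: [-2.371, -2.058, 0.001]
force: [-1.0, -0.1, -0.4]
width: 87.9
finger_force: 0.0
t: 4.87
tcp_pos: [457.0, -284.4, 173.9]
tool_rot: [2.372, 2.057, 0.001]
force: [0.1, -0.1, 0.7]
width: 58.0
finger_force: 0.0
t: 5.28
tcp_pos: [456.4, -284.2, 172.7]
tool_rot: [2.374, 2.057, 0.0]
force: [0.5, 0.0, -0.6]
width: 24.8
finger_force: 0.0
t: 5.7
tcp_pos: [456.5, -284.3, 211.4]
tool_rot: [2.374, 2.057, 0.0]
force: [0.0, -1.0, -6.4]
width: 16.1
finger_force: 30.0
t: 6.12
tcp_pos: [456.1, -284.0, 212.2]
tool_rot: [-2.373, -2.057, 0.0]
force: [-0.2, -0.1, -7.4]
width: 15.6
finger_force: 30.0
6.1167 [ 456.1 -284.   212.2] yaw y -8.2 zaxis [-0.001  0.001 -1.   ] F [-0.23 -0.08 -7.37] 15.6
```

```bash
cat > bd.py <<'E'
from h import *
exec(open("bk.py").read())
tx,ty,tz=s["tcp_pos"]
for n in("wrist","top","scene"):
    im,P=cloud(n); save(im,f"{n}_{s['t']:.0f}.png"); q=P.reshape(-1,3)
    a=np.radians(np.degrees(np.arctan2(Rm[1,1],Rm[0,1]))); ex=np.array([np.cos(a),np.sin(a)]); ey=np.array([-ex[1],ex[0]])
    l=np.c_[(q[:,:2]-[tx,ty])@ex,(q[:,:2]-[tx,ty])@ey,q[:,2]-tz]
    m=(abs(l[:,0])<14)&(abs(l[:,1])<90)&(abs(l[:,1])>40)&(l[:,2]>5)&(l[:,2]<45)
    b=l[m]
    for nm,k in(("-y",b[:,1]<0),("+y",b[:,1]>0)):
        g=b[k]; 
        if len(g)<20: continue
        top=np.percentile(g[:,2],90); g=g[g[:,2]>top-4]; print(n,nm,len(g),"top rel tcp",round(top,1),"x",g[:,0].mean().round(1),np.percentile(g[:,1],[1,99]).round(1))
E
python3 bd.py
```

```text
6.1167 [ 456.1 -284.   212.2] yaw y -8.2 zaxis [-0.001  0.001 -1.   ] F [-0.23 -0.08 -7.37] 15.6
wrist -y 723 top rel tcp 20.2 x -1.1 [-53.4 -40.2]
wrist +y 4226 top rel tcp 20.4 x -1.0 [40.6 85.5]
top +y 115 top rel tcp 20.6 x -2.1 [41.  85.8]
scene -y 29 top rel tcp 19.8 x 5.2 [-77.9 -40.5]
scene +y 125 top rel tcp 20.7 x 1.0 [40.9 89.5]
```

```bash
python3 -m crank '[[0,0,0.5,0],[0,0,0.7,0],[0,0,0.8,0],[0,0,0.8,0],[0,0,0.7,0]]' >/dev/null
python3 -m crank '[[0,0.1,0,0.2],[0,0.2,0,0.2],[0,0.3,0,0.2],[0,0.4,0,0.2],[0,0.4,0,0.2]]' >/dev/null
python3 -m crank '[[0.07,0.45,0,0.2],[0.07,0.45,0,0.2],[0.07,0.45,0,0.2],[0.07,0.45,0,0.2],[0.07,0.45,0,0.2]]' >/dev/null
python3 -m crank '[[0,0.45,0,0.2],[0,0.45,0,0.2],[0,0.45,0,0.2],[0,0.45,0,0.2],[0,0.45,0,0.2]]' >/dev/null
python3 -m crank '[[0,0.45,0,0.2],[0,0.45,0,0.2],[0,0.4,0,0.2],[0,0.3,0,0.2],[0,0.3,0,0.2]]' >/dev/null
python3 -m crank '[[0,0.3,0,0.18],[0,0.25,0,0],[0,0.2,0,0],[0,0.1,0,0],[0,0.05,0,0]]' >/dev/null
python3 -m crank '[[0,0,0,0],[0,0,0,0]]' >/dev/null
python3 bd.py
python3 - <<'E'
from h import *
im,P=cloud("wrist"); q=P.reshape(-1,3)
q=q[(q[:,0]>520)&(q[:,0]<680)&(q[:,1]>-90)&(q[:,1]<0)&(q[:,2]>225)&(q[:,2]<275)]
for a in range(540,690,8):
    g=q[(q[:,0]>=a)&(q[:,0]<a+8)]
    if len(g): print(a,len(g),g.mean(0).round(1),np.percentile(g[:,1],[1,99]).round(1))
E
```

```text
8.9333 [465.2 -66.9 300.2] yaw y 12.7 zaxis [ 0. -0. -1.] F [ 0.88  0.98 -5.68] 16.1
wrist -y 698 top rel tcp 20.3 x -1.2 [-53.2 -40.1]
wrist +y 4272 top rel tcp 20.4 x -1.1 [40.5 85.8]
top +y 49 top rel tcp 19.6 x -2.5 [40.1 56.8]
scene -y 7 top rel tcp 19.8 x 6.5 [-87.5 -84.4]
scene +y 184 top rel tcp 20.9 x 2.3 [40.6 88. ]
540 215 [547.2 -42.7 246.8] [-48.3 -38.4]
548 488 [550.4 -47.9 249.9] [-57.3 -36.7]
556 224 [561.1 -41.7 239.9] [-55.1 -34.8]
564 385 [568.  -43.3 240.2] [-54.7 -33.2]
572 402 [576.1 -41.1 240.3] [-52.6 -31.4]
580 523 [584.1 -39.4 243.3] [-50.8 -29.7]
588 539 [592.1 -37.9 248.3] [-49.1 -27.9]
596 468 [599.8 -36.4 251.9] [-47.3 -26.2]
604 418 [608.  -34.2 252.3] [-45.5 -24.4]
612 425 [616.  -32.7 252.4] [-43.6 -22.6]
620 422 [624.1 -30.7 252.3] [-41.9 -20.8]
628 404 [632.  -29.  252.2] [-40.1 -19. ]
636 172 [638.4 -31.5 252.2] [-38.7 -18.2]
```

```bash
python3 -m crank '[[0.1,0.023,0,0],[0.2,0.045,0,0],[0.3,0.07,0,0],[0.4,0.09,0,0],[0.45,0.1,0,0]]'
python3 -m crank '[[0.45,0.1,0,0],[0.45,0.1,0,0],[0.4,0.09,0,0],[0.4,0.09,0,0],[0.35,0.08,0,0]]'
python3 -m crank '[[0.25,0.06,0,0],[0.15,0.035,0,0],[0.1,0.02,0,0],[0.07,0.015,0,0],[0.03,0.005,0,0]]'
python3 -m crank '[[0,0,0,0],[0,0,0,0],[0,0,0,0]]' >/dev/null
python3 bd.py; ls pics
```

```text
t: 9.55
tcp_pos: [502.6, -58.3, 300.2]
tool_rot: [1.961, 2.454, 0.0]
force: [0.1, -0.5, -5.2]
width: 15.9
finger_force: 30.0
t: 9.97
tcp_pos: [553.9, -46.7, 300.0]
tool_rot: [-1.961, -2.454, 0.0]
force: [0.3, -0.4, -6.3]
width: 16.0
finger_force: 30.0
t: 10.38
tcp_pos: [567.6, -43.6, 300.2]
tool_rot: [-1.961, -2.454, 0.0]
force: [0.1, -0.5, -6.8]
width: 15.5
finger_force: 30.0
10.6333 [567.4 -43.7 300.3] yaw y 12.7 zaxis [-0.  0. -1.] F [-0.06  0.25 -5.9 ] 16.0
wrist -y 698 top rel tcp 20.2 x -1.2 [-53.  -40.2]
wrist +y 4271 top rel tcp 20.4 x -1.0 [40.5 85.8]
top -y 40 top rel tcp 20.3 x -1.7 [-67.7 -47.2]
scene +y 225 top rel tcp 20.9 x 2.2 [40.3 87.8]
both.png
scene0.png
scene_11.png
scene_6.png
scene_9.png
top0.png
top_11.png
top_6.png
top_9.png
w1.png
wrist_11.png
wrist_6.png
wrist_9.png
```

```bash
cat > fz.py <<'E'
from h import *
F=[]
for i in range(10):
    camera("scene"); s=read_state(); F.append(s["force"])
print(s["t"],s["tcp_pos"].round(1),"meanF",np.mean(F,0).round(2),"std",np.std(F,0).round(2))
E
python3 fz.py
python3 -m crank '[[0,0,-0.1,0],[0,0,-0.2,0],[0,0,-0.25,0],[0,0,-0.25,0],[0,0,-0.15,0]]' | grep -E "pos|force:"
python3 -m crank '[[0,0,-0.06,0],[0,0,-0.06,0],[0,0,-0.06,0],[0,0,-0.06,0],[0,0,-0.06,0]]'| grep -E "pos|force:"
python3 -m crank '[[0,0,-0.06,0],[0,0,-0.06,0],[0,0,-0.06,0],[0,0,-0.06,0],[0,0,-0.06,0]]'| grep -E "pos|force:"
python3 bd.py; python3 fz.py
python3 - <<'E'
import cv2
im=cv2.imread("pics/scene_13.png") 
import glob; print(glob.glob("pics/scene*"))
E
```

```text
11.2833 [567.6 -43.6 300.2] meanF [ 0.03 -0.06 -5.94] std [0.42 0.52 0.46]
tcp_pos: [567.1, -43.6, 275.0]
force: [0.1, -0.1, -5.7]
finger_force: 30.0
tcp_pos: [567.9, -43.7, 269.1]
force: [-0.1, 0.1, -4.1]
finger_force: 30.0
tcp_pos: [567.9, -43.7, 261.5]
force: [-0.3, -0.8, -4.0]
finger_force: 30.0
12.5333 [567.9 -43.7 261.5] yaw y 12.7 zaxis [ 0.001 -0.    -1.   ] F [-0.34 -0.78 -4.02] 15.8
wrist -y 713 top rel tcp 20.2 x -1.2 [-53.3 -40.1]
wrist +y 4255 top rel tcp 20.3 x -1.0 [40.5 85.8]
scene +y 210 top rel tcp 20.8 x 2.0 [40.7 88.2]
13.1833 [567.8 -43.6 261.5] meanF [ 0.43 -0.64 -4.28] std [0.61 0.53 0.33]
['pics/scene_9.png', 'pics/scene_6.png', 'pics/scene0.png', 'pics/scene_13.png', 'pics/scene_11.png']
```

```bash
python3 -m crank '[[0,0,-0.06,0],[0,0,-0.06,0],[0,0,-0.06,0],[0,0,-0.06,0],[0,0,-0.06,0]]'| grep -E "pos|force:"
python3 -m crank '[[0,0,-0.06,0],[0,0,-0.06,0],[0,0,-0.06,0],[0,0,-0.06,0],[0,0,-0.06,0]]'| grep -E "pos|force:"
python3 -m crank '[[0,0,-0.06,0],[0,0,-0.06,0],[0,0,-0.06,0],[0,0,-0.06,0],[0,0,-0.06,0]]'| grep -E "pos|force:"
python3 -m crank '[[0,0,-0.06,0],[0,0,-0.06,0],[0,0,-0.06,0],[0,0,-0.04,0],[0,0,-0.02,0]]'| grep -E "pos|force:"
python3 fz.py
python3 - <<'E'
from h import *
im,_=camera("scene"); save(cv2.resize(im[100:340,150:430],(800,686))[:600],"s_low.png")
E
```

```text
tcp_pos: [567.8, -43.7, 253.8]
force: [1.1, 0.2, -3.0]
finger_force: 30.0
tcp_pos: [567.8, -43.6, 246.4]
force: [1.1, 0.2, -1.3]
finger_force: 30.0
tcp_pos: [567.8, -43.7, 238.9]
force: [1.8, -0.1, -0.8]
finger_force: 30.0
tcp_pos: [567.8, -43.7, 232.9]
force: [1.9, -0.3, -0.6]
finger_force: 30.0
15.35 [567.8 -43.6 233. ] meanF [ 2.01  0.36 -0.11] std [0.22 0.73 0.57]
```

View pics/s_low.png

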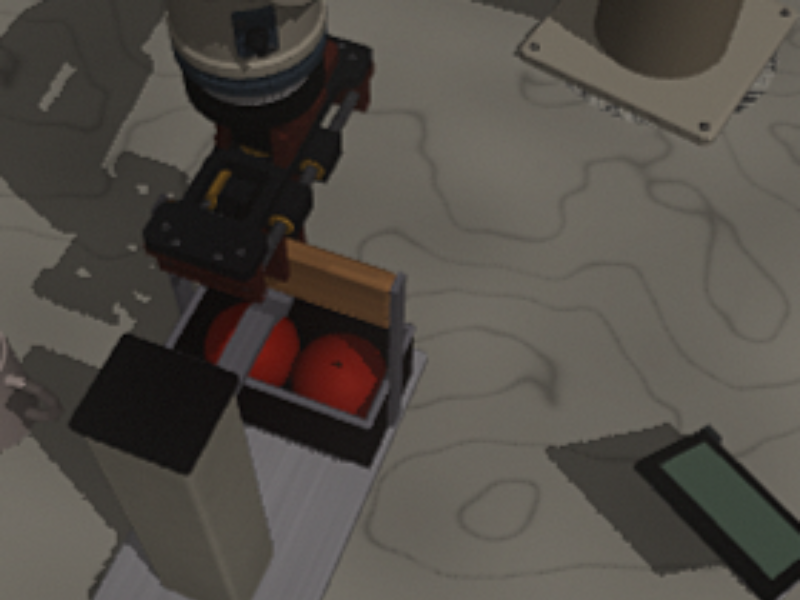

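The basket is threaded on the hook, with the strip passing under the board at about (260,330) and both apples in. The vertical load is now on the scale, but 2 N of sideways force remains, so I relieve that before releasing.

```bash
python3 -m crank '[[0.02,0.004,0,0],[0.02,0.004,0,0],[0,0,0,0],[0,0,0,0]]'| grep -E "pos|force:"
python3 fz.py; python3 bd.py
python3 - <<'E'
from h import *
im,P=cloud("wrist"); q=P.reshape(-1,3)
S=np.array([571.4,-42.7]); ex=np.array([.9763,.2164]); ey=np.array([-ex[1],ex[0]])
l=np.c_[(q[:,:2]-S)@ex,(q[:,:2]-S)@ey,q[:,2]]
l=l[(abs(l[:,1])<14)&(l[:,2]>185)&(l[:,2]<240)&(abs(l[:,0])<90)]
for a in range(-40,90,6):
    g=l[(l[:,0]>=a)&(l[:,0]<a+6)]
    if len(g)>5: print(a,len(g),g.mean(0).round(1))
E
```

```text
tcp_pos: [567.9, -43.6, 232.6]
force: [-1.0, -1.6, -1.1]
finger_force: 30.0
16.2333 [568.3 -43.4 232.7] meanF [-2.62 -1.99 -0.29] std [0.54 0.45 0.36]
16.2333 [568.3 -43.4 232.7] yaw y 12.7 zaxis [-0.001  0.    -1.   ] F [-3.52 -1.36  0.48] 15.7
wrist -y 702 top rel tcp 20.3 x -1.2 [-53.1 -40.1]
wrist +y 4274 top rel tcp 20.3 x -1.0 [40.5 85.8]
scene -y 20 top rel tcp 20.9 x -1.0 [-87.8 -79.2]
scene +y 191 top rel tcp 21.0 x 1.8 [40.7 88.2]
-28 43 [-22.9   7.7 212.7]
-22 240 [-18.8   8.5 212.9]
-16 66 [-14.9   7.9 217.4]
2 83 [  6.9   7.7 214.6]
8 211 [ 10.9   7.5 208.8]
14 269 [ 17.5   3.6 207.5]
20 430 [ 23.    0.7 211.1]
26 399 [ 28.9   1.1 213.9]
32 387 [ 35.    1.2 214.2]
38 382 [ 41.    1.1 214.1]
44 393 [ 47.    1.3 214.1]
50 387 [ 53.1   1.2 214.1]
56 379 [ 59.    1.3 214.1]
62 384 [ 65.    1.2 214.1]
68 381 [ 71.    1.1 214.1]
74 392 [ 76.9   0.7 214.4]
80 421 [ 83.    0.3 214.3]
86 257 [8.800e+01 1.000e-01 2.143e+02]
```

```bash
python3 -m crank '[[-0.022,-0.012,0,0],[0,0,0,0],[0,0,0,0]]'| grep -E "pos|force:"
python3 fz.py
python3 -m crank '[[0,0,0,0],[0,0,0,0],[0,0,0,0],[0,0,0,0],[0,0,0,0]]' 0.6
python3 bd.py
python3 -m crank '[[0,0,0,0],[0,0,0,0],[0,0,0,0],[0,0,0,0],[0,0,0,0]]' 0.3 | grep -E "width"
python3 -m crank '[[0,0,0,0],[0,0,0,0],[0,0,0,0],[0,0,0,0],[0,0,0,0]]' | grep -E "width"
python3 bd.py
```

```text
tcp_pos: [568.4, -43.4, 233.0]
force: [-2.3, 0.5, 0.1]
finger_force: 30.0
17.1833 [568.3 -43.5 233. ] meanF [-0.98  2.6  -0.43] std [0.62 0.74 0.51]
t: 17.6
tcp_pos: [568.2, -43.9, 233.0]
tool_rot: [1.961, 2.454, 0.0]
force: [0.1, 0.6, 0.4]
width: 35.2
finger_force: 0.0
17.6 [568.2 -43.9 233. ] yaw y 12.7 zaxis [ 0. -0. -1.] F [0.13 0.58 0.38] 35.2
wrist -y 767 top rel tcp 18.7 x -0.7 [-54.4 -40.1]
wrist +y 4246 top rel tcp 18.7 x -0.5 [40.5 86.4]
scene +y 194 top rel tcp 19.6 x 2.4 [40.4 88.9]
width: 61.1
width: 61.4
18.5833 [568.1 -43.8 232.9] yaw y 12.7 zaxis [-0.  0. -1.] F [ 0.66  0.44 -0.57] 61.4
wrist -y 778 top rel tcp 18.3 x -0.6 [-54.4 -40.1]
wrist +y 4180 top rel tcp 18.4 x -0.5 [40.6 86.1]
scene +y 198 top rel tcp 18.9 x 2.5 [40.7 88.7]
```

```bash
python3 -m crank '[[0,0,0.1,0],[0,0,0.3,0],[0,0,0.6,0],[0,0,0.8,0],[0,0,0.8,0]]' | grep -E "pos|force:"
python3 -m crank '[[0,0,0.8,0],[0,0,0.8,0],[0,0.2,0.2,0],[0,0.5,0,0.5],[0,0.8,0,0.8]]' 1| grep -E "pos|force:"
python3 -m crank '[[0,0.9,0,0.9],[0,0.9,0,0.9],[0,0.9,0,0.9],[0,0.9,0,0.9],[0,0.9,0,0.9]]' >/dev/null
python3 -m crank '[[0,0.9,0,0.9],[0,0.9,0,0.9],[0,0.9,0,0.9],[0,0.9,0,0.9],[0,0.9,0,0.9]]' >/dev/null
python3 -m crank '[[0,0.9,0,0.9],[0,0.6,0,0.7],[0,0.3,0,0],[0,0,0,0],[0,0,0,0]]' >/dev/null
cat > an.py <<'E'
from h import *
exec(open("bk.py").read())
for n in ("scene","top"):
    im,P=cloud(n); save(im,f"{n}_{s['t']:.0f}.png"); q=P.reshape(-1,3)
    d=q[(q[:,0]>405)&(q[:,0]<535)&(q[:,1]>215)&(q[:,1]<365)&(q[:,2]>38)&(q[:,2]<140)]
    c=np.median(d,0)
    for _ in range(4):
        k=np.linalg.svd(d-c,full_matrices=False)[2][2]; k*=np.sign(k[2]); e=abs((d-c)@k); d2=d[e<max(3,np.median(e)*3)]; d=d2; c=d.mean(0)
    ex=np.array([.952,-.306]); r=d[:,:2]@ex
    print(n,"angle",np.degrees(np.arccos(k[2])).round(1),"n",k.round(3),len(d),"c",c.round(1),"along",np.percentile(r,[1,99]).round(1),"z",np.percentile(d[:,2],[1,99]).round(1))
    b=q[(abs(q[:,0]-568)<40)&(abs(q[:,1]+44)<95)&(q[:,2]>215)&(q[:,2]<270)]; print("board top z",np.percentile(b[:,2],95).round(1))
E
python3 an.py
```

```text
tcp_pos: [567.9, -43.7, 299.0]
force: [0.2, -0.1, 0.4]
finger_force: 0.0
tcp_pos: [567.9, -6.2, 342.7]
force: [-0.0, -1.1, 0.5]
finger_force: 0.0
20.8167 [567.4 263.9 341.9] yaw y 72.2 zaxis [-0.001 -0.001 -1.   ] F [ 0.13 -0.31 -0.41] 0.2
scene angle 33.0 n [-0.519  0.164  0.839] 1645 c [475.2 290.8  73.7] along [313.6 403.4] z [41.8 98.7]
board top z 252.1
top angle 33.1 n [-0.52   0.165  0.838] 1108 c [469.2 271.2  72.9] along [315.3 402. ] z [40.8 97.7]
board top z 251.7
```

```bash
python3 -m crank '[[0,0,-0.6,0],[0,0,-1,0],[0,0,-1,0],[0,0,-1,0],[0,0,-1,0]]' >/dev/null
python3 -m crank '[[0,0,-1,0],[0,0,-1,0],[0,0,-1,0],[0,0,-1,0],[0,0,-1,0]]' | grep -E "pos|force:"
python3 -m crank '[[0,0,-0.8,0],[0,0,-0.4,0],[0,0,0,0],[0,0,0,0],[0,0,0,0]]' | grep -E "pos|force:"
python3 -m crank '[[-0.19,0.06,0,0],[-0.286,0.092,0,0],[-0.286,0.092,0,0],[-0.286,0.092,0,0],[-0.19,0.06,0,0]]' | grep -E "pos|force:"
python3 -m crank '[[-0.143,0.046,0,0],[-0.143,0.046,0,0],[-0.143,0.046,0,0],[-0.143,0.046,0,0],[-0.143,0.046,0,0]]' | grep -E "pos|force:"
python3 -m crank '[[-0.143,0.046,0,0],[-0.143,0.046,0,0],[-0.143,0.046,0,0],[-0.143,0.046,0,0],[0,0,0,0]]' | grep -E "pos|force:"
python3 an.py
```

```text
tcp_pos: [568.4, 262.6, 102.0]
force: [1.0, 0.5, -0.4]
finger_force: 0.0
tcp_pos: [569.1, 263.8, 74.3]
force: [0.3, -0.6, 0.0]
finger_force: 0.0
tcp_pos: [535.8, 274.1, 73.2]
force: [-0.3, 0.8, 0.4]
finger_force: 0.0
tcp_pos: [526.5, 278.2, 76.1]
force: [24.3, -26.9, 18.7]
finger_force: 16.1
tcp_pos: [521.4, 285.6, 81.5]
force: [34.3, -20.2, 29.8]
finger_force: 19.6
23.4167 [521.4 285.6  81.5] yaw y 72.3 zaxis [ 0.032  0.008 -0.999] F [ 34.32 -20.16  29.83] 0.5
scene angle 38.3 n [-0.583  0.21   0.785] 294 c [480.3 312.1  83.5] along [311.6 419.1] z [ 40.4 128. ]
board top z 252.0
top angle 42.7 n [-0.651  0.189  0.735] 558 c [447.6 257.4  70.8] along [314.  387.4] z [ 38.9 106.3]
board top z 251.7
```

Too much force (about 50 N), so I back off and look.

```bash
python3 -m crank '[[0.5,-0.16,0,0],[0.9,-0.3,0,0],[0.5,-0.16,0,0],[0,0,0,0],[0,0,0,0]]' | grep -E "pos|force:"
python3 an.py
python3 - <<'E'
import cv2,numpy as np,glob
a=cv2.imread("pics/scene_23.png");c=cv2.imread(sorted(glob.glob("pics/scene_24.png"))[0])
f=lambda x: cv2.resize(x[190:390,310:510],(400,400))
cv2.imwrite("pics/cmp.png",np.hstack([f(a),f(c)]))
E
```

```text
tcp_pos: [552.1, 268.2, 72.4]
force: [-0.3, 0.8, -0.5]
finger_force: 0.0
23.9333 [552.1 268.2  72.4] yaw y 72.2 zaxis [-0.001 -0.    -1.   ] F [-0.33  0.78 -0.45] 0.6
scene angle 38.8 n [-0.597  0.192  0.779] 224 c [474.  337.2  70.8] along [311.3 396.8] z [ 40.5 109.3]
board top z 252.1
top angle 42.0 n [-0.646  0.175  0.743] 366 c [453.5 241.4  80.1] along [314.  391.8] z [ 39.5 110.4]
board top z 251.8
```

View pics/cmp.png

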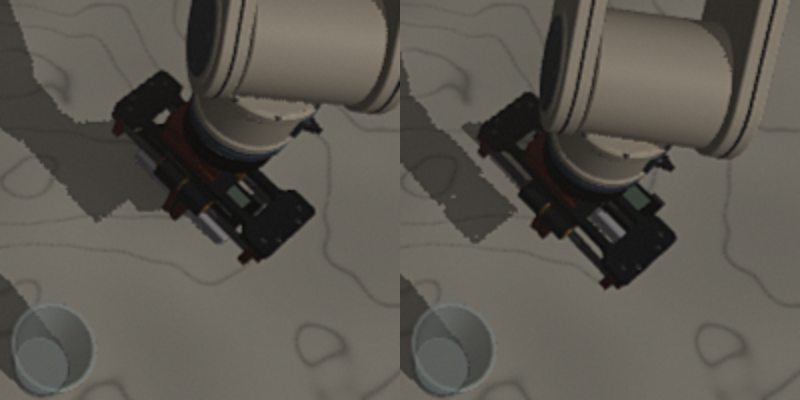

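The panel moved to about 42°, but the edge jammed by friction: the force pointed straight at the hinge. I'll follow the edge's arc upward while pushing, so the finger doesn't slide along it.

```bash
python3 -m crank '[[-0.286,0.092,0,0],[-0.381,0.122,0,0],[-0.381,0.122,0,0],[-0.2,0.064,0,0],[0,0,0,0]]' | grep -E "pos|force:"
python3 -m crank '[[-0.06,0.02,0.08,0],[-0.11,0.036,0.12,0],[-0.11,0.036,0.12,0],[0,0,0,0]]' | grep -E "pos|force:"
python3 bk.py
```

```text
tcp_pos: [520.0, 279.1, 73.2]
force: [0.6, 0.8, -0.4]
finger_force: 0.0
tcp_pos: [514.0, 281.0, 81.5]
force: [0.5, 0.2, 0.3]
finger_force: 0.0
24.7833 [514.  281.   81.5] yaw y 72.2 zaxis [ 0.  0. -1.] F [0.5  0.21 0.31] 0.4
```

```bash
python3 -m crank '[[-0.11,0.036,0.12,0],[-0.11,0.036,0.12,0],[0,0,0,0]]' | grep -E "pos|force:"
python3 -m crank '[[-0.11,0.036,0.12,0],[-0.11,0.036,0.12,0],[0,0,0,0]]' | grep -E "pos|force:"
python3 an.py
```

```text
tcp_pos: [508.5, 282.7, 87.5]
force: [-0.6, -0.4, -0.2]
finger_force: 0.1
tcp_pos: [502.9, 284.6, 93.4]
force: [0.6, -0.0, -0.1]
finger_force: 0.1
25.2833 [502.9 284.6  93.4] yaw y 72.2 zaxis [ 0.  0. -1.] F [ 0.64 -0.01 -0.07] 0.5
scene angle 7.0 n [ 0.117 -0.033  0.993] 130 c [487.2 286.1 124.5] along [369.1 403.2] z [118.9 127.2]
board top z 251.9
top angle 56.5 n [-0.8    0.238  0.551] 447 c [438.5 261.2  76.7] along [313.6 367.8] z [ 40.1 119.8]
board top z 251.9
```

```bash
python3 -m crank '[[0.19,-0.06,0,0],[0.8,-0.25,0,0],[0.9,-0.28,0,0],[0.9,-0.28,0,0],[0.3,-0.1,0,0]]' | grep -E "pos|force:"
python3 an.py
python3 - <<'E'
from h import *
P=cloud("top")[1].reshape(-1,3)
e=np.array([.952,-.306]);f=np.array([.306,.952]);l=np.c_[P[:,:2]@e,P[:,:2]@f,P[:,2]]
l=l[(l[:,0]>295)&(l[:,0]<400)&(abs(l[:,1]-418)<60)&(l[:,2]>36)&(l[:,2]<140)]
for z in range(36,140,8):
    g=l[(l[:,2]>=z)&(l[:,2]<z+8)]
    if len(g)>3: print(z,len(g),np.median(g,0).round(1))
E
```

```text
tcp_pos: [583.7, 259.4, 93.1]
force: [-0.9, -0.2, 0.2]
finger_force: 0.0
25.8 [583.7 259.4  93.1] yaw y 72.2 zaxis [ 0.002  0.001 -1.   ] F [-0.89 -0.21  0.2 ] 0.6
scene angle 54.7 n [-0.764  0.287  0.578] 130 c [477.9 340.7  95.4] along [310.8 374.5] z [ 40.2 127. ]
board top z 251.9
top angle 67.5 n [-0.736 -0.558  0.383] 88 c [440.2 230.8  89.1] along [316.4 375.4] z [ 40.7 125.3]
board top z 251.8
116 9 [374.6 360.1 121.3]
```

The view is occluded, but the edge point (375, 127 along/up) gives about 55°. I push 5° further along the arc, then clear the arm and measure.

```bash
python3 -m crank '[[-0.9,0.28,0,0],[-0.9,0.28,0,0],[-0.9,0.28,0,0],[-0.4,0.126,0,0],[-0.132,0.042,0,0]]' | grep -E "pos|force:"
python3 -m crank '[[0,0,0,0],[-0.1,0.032,0.07,0],[-0.1,0.032,0.07,0],[-0.09,0.03,0.06,0],[0,0,0,0]]' | grep -E "pos|force:"
python3 -m crank '[[0.19,-0.06,0,0],[0.8,-0.25,0,0],[0.9,-0.28,0,0],[0.9,-0.28,0.3,0],[0.3,-0.1,0.8,0]]' | grep -E "pos|force:"
python3 -m crank '[[0,0,1,0],[0,0,1,0],[0,0,1,0],[0,0,1,0],[0,0,1,0]]' >/dev/null
python3 -m crank '[[0,0,1,0],[0,0,1,0],[0,0,1,0],[0,-0.5,0.8,0],[0,-0.9,0.3,0]]' >/dev/null
python3 -m crank '[[0,-0.9,0,0],[0,-0.9,0,0],[0,-0.9,0,0],[0,-0.9,0,0],[0,-0.6,0,0]]' >/dev/null
python3 -m crank '[[0,0,0,0],[0,0,0,0],[0,0,0,0]]' >/dev/null
python3 an.py;python3 - <<'E'
import cv2,numpy as np
a=cv2.imread("pics/scene_28.png");b=cv2.imread("pics/top_28.png")
if a is None: import glob; print(glob.glob("pics/*"))
else: cv2.imwrite("pics/cmp2.png",np.hstack([cv2.resize(a[60:420,100:460],(400,400)),cv2.resize(b[60:360,130:430],(400,400))]))
E
```

```text
tcp_pos: [497.8, 285.8, 93.2]
force: [1.7, -1.5, 0.9]
finger_force: 1.3
tcp_pos: [492.8, 287.8, 98.2]
force: [1.2, 0.8, -0.1]
finger_force: 0.3
tcp_pos: [571.2, 261.8, 123.5]
force: [0.6, 0.4, -0.1]
finger_force: 0.0
28.7 [569.9 123.8 352.9] yaw y 72.2 zaxis [-0.  0. -1.] F [-0.01  0.46 -0.35] -0.1
scene angle 66.8 n [-0.876  0.277  0.395] 461 c [472.8 292.8 120.2] along [324.3 368.8] z [ 40.7 133.5]
board top z 252.0
  return _methods._mean(a, axis=axis, dtype=dtype,
  ret = um.true_divide(
Traceback (most recent call last):
  File "an.py", line 8, in <module>
    k=np.linalg.svd(d-c,full_matrices=False)[2][2]; k*=np.sign(k[2]); e=abs((d-c)@k); d2=d[e<max(3,np.median(e)*3)]; d=d2; c=d.mean(0)
      ~~~~~~~~~~~~~~~~~~~~~~~~~~~~~~~~~~~~~~~~~^^^
IndexError: index 2 is out of bounds for axis 0 with size 0
[ WARN:0@0.013] global loadsave.cpp:275 findDecoder imread_('pics/scene_28.png'): can't open/read file: check file path/integrity
[ WARN:0@0.013] global loadsave.cpp:275 findDecoder imread_('pics/top_28.png'): can't open/read file: check file path/integrity
```

```bash
python3 -m crank '[[-0.48,-0.9,0,0],[-0.48,-0.9,0,0],[-0.48,-0.9,0,0],[-0.48,-0.9,0,0],[-0.48,-0.9,0,0]]' >/dev/null
python3 -m crank '[[-0.48,-0.9,0,0],[-0.48,-0.9,0,0],[-0.48,-0.9,0,0],[-0.48,-0.9,0,0],[-0.48,-0.9,0,0]]' >/dev/null
python3 -m crank '[[0,0,0,0],[0,0,0,0],[0,0,0,0]]' >/dev/null
python3 an.py;python3 - <<'E'
import cv2,numpy as np
from h import *
exec(open("bk.py").read())
a,P=cloud("scene");b,Q=cloud("top"); save(np.hstack([cv2.resize(a[60:420,100:460],(400,400)),cv2.resize(b[60:360,130:430],(400,400))]),"cmp3.png")
e=np.array([.952,-.306]);f=np.array([.306,.952])
for n,p in(("scene",P),("top",Q)):
    p=p.reshape(-1,3);l=np.c_[p[:,:2]@e,p[:,:2]@f,p[:,2]]
    l=l[(l[:,0]>295)&(l[:,0]<420)&(abs(l[:,1]-418)<55)&(l[:,2]>30)&(l[:,2]<145)]
    print(n,len(l))
    for z in range(30,145,10):
        g=l[(l[:,2]>=z)&(l[:,2]<z+10)]
        if len(g)>3: print(z,len(g),np.median(g,0).round(1),np.percentile(g[:,0],[5,95]).round(1))
E
```

```text
29.8833 [ 450.2 -100.9  353. ] yaw y 72.2 zaxis [ 0.  0. -1.] F [ 0.73 -0.06 -0.28] 0.3
scene angle 66.7 n [-0.876  0.277  0.395] 463 c [472.6 292.7 120. ] along [324.7 369.1] z [ 40.6 133.7]
board top z 251.9
top angle 62.5 n [-0.845  0.269  0.462] 889 c [449.3 292.   90.8] along [312.1 361.6] z [ 39.6 131.8]
board top z 252.0
29.9833 [ 450.3 -100.6  352.9] yaw y 72.3 zaxis [ 0.  0. -1.] F [-0.7   0.01  0.05] 0.8
scene 393
30 12 [323.9 369.6  34.3] [322.4 324.7]
40 6 [327.6 464.4  46.7] [326.5 329.1]
50 8 [331.9 445.4  55. ] [330.8 333.3]
60 8 [336.6 423.8  64.1] [334.8 338.7]
70 11 [342.2 397.9  74.9] [339.9 344.2]
80 7 [347.7 373.7  85.8] [345.3 348.3]
90 4 [354.  468.3  98.4] [353.6 354.6]
100 11 [357.2 449.1 104.8] [355.2 359.8]
110 12 [361.5 422.5 118.7] [352.5 364.6]
120 161 [366.5 417.  128.6] [358.  368.8]
130 153 [363.1 419.5 131.1] [360.3 367.6]
top 863
30 16 [312.9 441.3  37.8] [309.1 313.8]
40 71 [315.5 414.1  44.8] [312.7 318. ]
50 61 [320.3 422.2  55.8] [318.2 322.9]
60 73 [324.7 414.3  64.6] [321.8 327.6]
70 83 [330.2 416.4  75.7] [326.6 333.1]
80 75 [335.1 422.2  85.5] [332.5 337.6]
90 81 [340.2 415.1  94.9] [337.6 343.1]
100 80 [345.3 418.1 105.3] [342.7 348.5]
110 105 [350.8 413.3 116.2] [347.5 354.1]
120 177 [360.1 419.7 127.1] [354.3 366.8]
130 41 [360.7 424.7 131. ] [358. 365.]
```

View pics/cmp3.png

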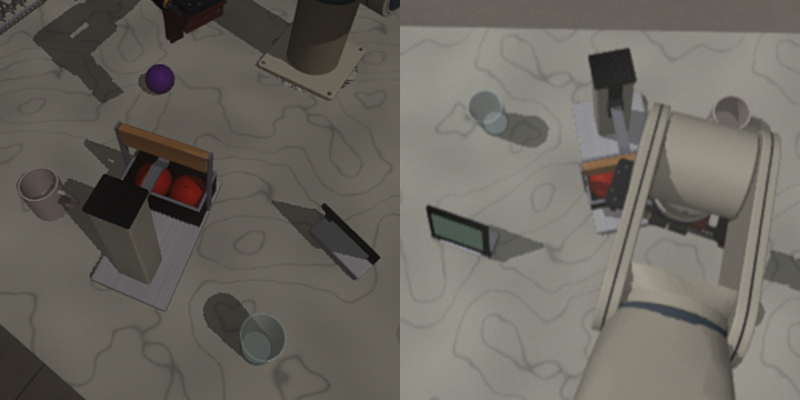

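The picture shows the basket hanging on the hook near (165,180) in the left panel with both apples in. The display is tipped up at (350,240), with both face slopes measuring about 64°. The mug and tumbler haven't moved, and the arm is clear of everything.

```bash
python3 -c "
from station import *
print(finish_job())"
```

```text
the job is handed in; nothing more can be done
None
```

The job is handed in at about 30 s: the basket hangs still on the hook with both apples in, and the display stands at about 64° (wanted 60 ± 7). My first push on the display jammed and the wrist read about 50 N, from the fingertips by the pictures, before I backed off; if any of that pressed through the gripper's body, it could break the 40 N limit.

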